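# Lock the carving-knife chest and put its key away

## Task

Lock the sloping chest for the night: turn the key that stands in its lock clockwise as far as it goes, so that the bolt is thrown into the keeper, then turn it back to its starting position, the only one where it comes out, and draw it straight out. Lay the key in the low wooden tray, lowering it in rather than dropping it from above. Leave the jar, the black disc and the carved block where they are.

Things in the scene. Friction and masses are not known exactly. Their poses are not given: they have to be found in the camera images.
- chest: Grey steel chest, fixed, 220 mm deep (x), 240 mm wide (y), its lid sloping 35 degrees: 50 mm high in front (-x, towards the robot), 204 mm at the back. On the middle of the lid stands a steel lock case, 80 mm up the slope, 76 mm wide, 40 mm thick. Origin: centre of its underside, z up.
- keyhole (a point): Centre of the key slot on the outer face of the lock case. z: out of the lock, square to the face, leaning 35 degrees from vertical towards the chest's low front; x: up the slope; y: level, to the left as one faces the lock. The slot is 25 mm (x) by 7.5 mm (y) through an 8 mm face plate; the cylinder turns behind that plate.
- keeper (a point): Middle of the opening of the keeper, a steel staple on the lid 66 mm to the right (-y) of the keyhole; it is 54 mm by 22 mm and its top lies 4 mm below the lock face. Axes as the keyhole's.
- key_bow (a point): Centre of the key's bow, a flat black plastic grip 38 mm wide (x), 10 mm thick (y), 42 mm high (z). The key is 86 mm long, about 60 g; z runs along it from tip to bow. At the start it is fully in the lock, its axes parallel to the keyhole's within a few degrees, the bow's centre 41 mm out along the keyhole's z. The bow's lower edge is 20 mm off the lock face.
- key_tip (a point): Tip of the key, on its axis, 65 mm from key_bow along -z; axes as key_bow. From the tip: a flat bit 22 mm wide (x), 5 mm thick (y), 14 mm long, a 5.5 mm neck, a shoulder disc 28 mm across that rests on the lock face, a 10 mm shank, the bow. Turned over 7 degrees the bit is caught behind the face plate; only at its starting angle does it come out, by a straight pull of 24 mm along z.
- cylinder (a joint): Turn of the lock's cylinder, rad: 0 at the start, grows clockwise as seen facing the lock (negative about the keyhole's z), hard stop at 1.31. Turning takes about 0.1 N m; it stays where it is left; the key has about 0.1 rad of play in it. A cam on it pushes the bolt out; turning back leaves the bolt where it is.
- bolt (a joint): Travel of the steel bolt out of the right-hand (-y) side of the lock case, m: 0 to 0.003 at the start, about 0.016 (inside the keeper) once the key has been turned to its stop.
- tray: Low open wooden tray, 200 mm (x) by 130 mm (y), 20 mm high, walls and floor 7 mm thick, fixed to the table, left or right of the chest. Origin: centre of its underside, z up.
- relief_disc: Bystander: black round relief disc, 160 mm across, 20 mm thick, flat on the table on the side of the chest where the tray is not. Origin: centre of its underside.
- carved_block: Bystander: dark wooden block 110 x 60 x 30 mm, right of the chest, beyond the tray or the disc. Origin: centre of its underside.
- glaze_jar: Bystander: white jar with lid, 70 mm across, 100 mm high, left of the chest, beyond the tray or the disc. Origin: centre of its underside.
Things that resemble listed ones, but are neither listed nor needed, are in the scene too. What is shaped like the part that bears key_bow but yellow is not meant.

How it is judged:
On the way, in this order (a step that is already met when the one before it is completed fails the run):
1. the key is turned clockwise to its stop and the bolt is thrown (value of joint bolt above 0.0145 m and value of joint cylinder above 1.12 rad), for 0.1 s.
2. the key, still in the lock, is turned back to its starting position (value of joint cylinder below 0.3 rad and z of key_tip in the frame of keyhole below -0.01 m and value of joint bolt above 0.0145 m), for 0.1 s.
3. the key is drawn out of the lock (z of key_tip in the frame of keyhole above 0.005 m and value of joint cylinder below 0.3 rad), for 0.1 s.
At the end, for the whole second after the job is handed in: The bolt stands out at least 14.5 mm (in the keeper), the cylinder is back within 0.3 rad of its starting position, and the key lies at rest and released wholly inside the tray (bow centre and tip within 95 mm of its centre along its length, 60 mm across, lower than 32 mm above its underside) (value of joint bolt above 0.0145 m and value of joint cylinder below 0.3 rad and x of key_bow in the frame of tray between -0.095 and 0.095 m and y of key_bow in the frame of tray between -0.06 and 0.06 m and z of key_bow in the frame of tray between 0 and 0.032 m and x of key_tip in the frame of tray between -0.095 and 0.095 m and y of key_tip in the frame of tray between -0.06 and 0.06 m and z of key_tip in the frame of tray between 0 and 0.032 m and linear speed of key below 0.02 m/s and contact force between the fingers and key below 0.05 N); the robot touches nothing.
It fails at once if the key is dropped or thrown (moves freely faster than 1.4 m/s, a fall of about 100 mm) (linear speed of key above 1.4 m/s and contact force between the fingers and key below 0.05 N).
It fails at once if the relief disc is moved by more than 25 mm (distance of relief_disc from where it was at the start of the episode above 0.025 m).
It fails at once if the carved block is moved by more than 25 mm (distance of carved_block from where it was at the start of the episode above 0.025 m).
It fails at once if the glaze jar is moved by more than 25 mm (distance of glaze_jar from where it was at the start of the episode above 0.025 m).
It also fails if it takes over 56 s, if anything falls off the work surface, if the arm or the gripper's body presses on something with over 40 N, if the wrist force passes 120 N, or if a joint passes its speed limit or range.

## Robot

A 6-joint arm with a two-finger parallel gripper is mounted at the origin on the work surface. World frame = base frame: x ahead of the robot, y to its left, z up, the work surface at z = 0. Lengths are in m, angles in rad, forces in N, time in s.
With the tool pointing down it reaches from about 0.275 to 0.825 m from the base axis. Payload 4.9 kg.
Tool frame: the origin (TCP) lies midway between the tips of the shut fingers; the grasp point (between the pads) lies 19 mm behind it (grip_point_offset is the distance from the TCP to the grasp point, in m); z points along the fingers, y is the line along which they close (so a half turn about z gives the same grasp; the last joint's range is limited). The gripper opens to 85 mm and grips with 20 to 120 N. Pads are 22 mm wide; open, the fingers measure 114 mm over their backs; the gripper's body (76 mm by 85 mm) begins 54 mm behind the grasp point. The pads swing forward as they close: fully open they stand 13 mm farther back than shut.
Start: joints at [-1.32, 0.326, -0.193, 1.052, 0, 1.437], TCP at [0.206, -0.51, 0.231] pointing down, gripper open.
Joint ranges: [-2.65, 2.65], [-0.97, 1.79], [-1.3, 1.35], [-1.93, 2.1], [-1.47, 1.37], [-3.14, 3.14]. Speed limits (rad/s): [2.57, 2.57, 3.14, 3.14, 3.14, 3.14].

## Interface

Orientations are given as a rotation vector (axis times angle).
In Python, from cell import * gives the robot as it stands. Calls block until the motion is done:
- movep(position, orientation): joint-space move of the TCP to a pose.
- move_l(position, velocity=0.15, rot=None, until_force=None): straight line of the TCP; rot=None keeps the orientation; velocity is the mean speed in m/s. With until_force (N) it stops when the force on the tool has changed by that much, and returns True; else False.
- set_joints(angles): joint-space move.
- let_go() and grab(newtons=None): open the fingers fully, or close them until they stop; newtons is the grip in N (None keeps the last).
- sleep(seconds).
- ik(position, orientation): joint angles nearest the present ones, or None.
- get_state(): the state.
- grab_frame(name): name is "scene" or "top" or "wrist"; returns a dict with "img" (384x512x3 uint8, red, green, blue), "fx", "fy", "cx", "cy" (pixels), "cam_to_world" (4x4, takes a point from camera to world coordinates); the wrist camera has in their place "T_tool_cam" (4x4, takes a point from camera to tool coordinates, whose origin is the TCP and whose axes are the flange's). Camera axes: x right, y down, z forward; pixel columns grow to the right and rows downward; lengths in m; the calibration is good to about 2 mm. A picture is of the moment at which its call begins: read the wrist's pose just before it. There is no depth.
A pose or a line that the arm cannot do raises MotionError and nothing moves.
- sign_off(): hands the job in; it is judged then, once.
Trained networks look in the newest picture that a camera, given by its name, has taken for a name from the list of things; names that differ only in an ending like _2 or _b are one class to them, and where a whole thing is asked for, a point or a joint stands for the part that bears it (a point fixed in the world has none). Each returns a list of dicts, best first, with "score" (0 to 1); they miss things now and then, are a little off and sometimes report something else, mostly with a low value. They report only what shows in the picture. A call takes as long as a camera call. They do not tell look-alikes from the thing itself.
- spot_in(camera, name): "centre" ([column, row] in pixels, amid what is visible of it).
- silhouettes(camera, name): "mask" (384x512 bool, what is visible of it) and "centre" ([column, row] in pixels, amid what is visible of it).
- tip_of(camera, name): "centre" ([column, row] in pixels: a listed point, or the origin of a listed thing).
The state is a dict: "clock": time; "q": joint angles; "joint_velocities": joint speeds; "tau": joint torques, N m; "position": TCP position; "eef_rot": TCP orientation; "contact_force": force on the tool from outside, world axes, zero at the start; "wrist_torque": the same for the moment, N m; "finger_gap": opening from 0.0 (shut) to 1.0 (fully open); "grasp_force": force on a finger pad.
Only numpy, scipy, OpenCV 4.12 (cv2) and the standard library are available. Lean on these libraries where they do the work, as an engineer would, in place of code of your own. Each camera call takes 0.05 s, during which the arm holds its last target. There are 200 camera calls.

## Working session

There is one attempt and no reset: what is moved stays moved. The work goes in short steps, each a Python script; the robot and the scene stay as the last script left them, time stands still between calls to the robot, and variables do not carry over. Pictures are saved under pics/ and viewed, at most 10 in all, crops included, and the job is handed in when it is done.

```bash
ls; mkdir -p pics; cat > h.py <<'E'
from cell import *
import numpy as np, cv2
from scipy.spatial.transform import Rotation as R
def shot(cam):
    s=get_state(); f=grab_frame(cam)
    if cam=="wrist":
        T=np.eye(4); T[:3,:3]=R.from_rotvec(s["eef_rot"]).as_matrix(); T[:3,3]=s["position"]
        f["T"]=T@np.array(f["T_tool_cam"])
    else: f["T"]=np.array(f["cam_to_world"])
    return f
def ray(f,p):
    d=f["T"][:3,:3]@np.array([(p[0]-f["cx"])/f["fx"],(p[1]-f["cy"])/f["fy"],1]); return f["T"][:3,3],d/np.linalg.norm(d)
def tri(rs):
    A=sum(np.eye(3)-np.outer(d,d) for o,d in rs); b=sum((np.eye(3)-np.outer(d,d))@o for o,d in rs)
    x=np.linalg.solve(A,b); return x,[float(np.linalg.norm(np.cross(x-o,d))) for o,d in rs]
def onz(r,z): o,d=r; return o+d*(z-o[2])/d[2]
def proj(f,P):
    c=np.linalg.inv(f["T"])@np.append(P,1); return np.array([f["fx"]*c[0]/c[2]+f["cx"],f["fy"]*c[1]/c[2]+f["cy"]])
def save(f,n,crop=None,k=1):
    im=f["img"][:,:,::-1]
    if crop: im=im[crop[1]:crop[3],crop[0]:crop[2]]
    cv2.imwrite("pics/"+n,cv2.resize(im,None,fx=k,fy=k,interpolation=cv2.INTER_CUBIC))
E
python3 - <<'E'
from h import *
ims=[]
for c in("scene","top"):
    f=shot(c); ims.append(f["img"][:,:,::-1]); print(c,f["T"][:3,3].round(3),round(f["fx"]))
    for n in("chest","keyhole","keeper","key_bow","key_tip","tray","relief_disc","carved_block","glaze_jar"):
        print(n,[(np.round(d["centre"]).tolist(),round(d["score"],2),onz(ray(f,d["centre"]),0).round(3)[:2].tolist()) for d in tip_of(c,n)][:4])
cv2.imwrite("pics/a.png",cv2.resize(np.vstack(ims),None,fx=.78,fy=.78)); cv2.imwrite("pics/s.png",ims[0]);cv2.imwrite("pics/t.png",ims[1])
E
```

```text
pics
scene [0.927 0.38  1.018] 366
chest [([224.0, 237.0], 0.58, [0.67, -0.074])]
keyhole [([227.0, 203.0], 0.61, [0.59, -0.169])]
keeper [([215.0, 195.0], 0.57, [0.602, -0.221])]
key_bow [([272.0, 330.0], 0.58, [0.736, 0.228]), ([234.0, 194.0], 0.55, [0.547, -0.185]), ([332.0, 236.0], 0.51, [0.408, 0.131]), ([185.0, 140.0], 0.48, [0.549, -0.488])]
key_tip [([246.0, 317.0], 0.82, [0.769, 0.157]), ([330.0, 212.0], 0.75, [0.351, 0.066]), ([193.0, 130.0], 0.55, [0.497, -0.513]), ([223.0, 210.0], 0.47, [0.614, -0.157])]
tray [([227.0, 158.0], 0.88, [0.474, -0.324]), ([352.0, 305.0], 0.4, [0.516, 0.316])]
relief_disc [([351.0, 306.0], 0.84, [0.521, 0.316]), ([222.0, 214.0], 0.3, [0.627, -0.149])]
carved_block [([176.0, 193.0], 0.74, [0.699, -0.308])]
glaze_jar [([311.0, 361.0], 0.57, [0.706, 0.348])]
top [ 0.427 -0.06   1.15 ] 388
chest [([250.0, 168.0], 0.61, [0.663, -0.074])]
keyhole [([255.0, 164.0], 0.84, [0.674, -0.088])]
keeper [([274.0, 162.0], 0.6, [0.679, -0.146])]
key_bow [([151.0, 141.0], 0.68, [0.743, 0.226]), ([177.0, 255.0], 0.66, [0.403, 0.142]), ([248.0, 173.0], 0.64, [0.647, -0.066]), ([392.0, 200.0], 0.57, [0.563, -0.498])]
key_tip [([198.0, 266.0], 0.7, [0.372, 0.079]), ([404.0, 224.0], 0.66, [0.493, -0.531]), ([250.0, 160.0], 0.6, [0.686, -0.073]), ([251.0, 169.0], 0.42, [0.658, -0.074])]
tray [([338.0, 229.0], 0.69, [0.477, -0.332])]
relief_disc [([122.0, 218.0], 0.81, [0.513, 0.304])]
carved_block [([331.0, 157.0], 0.85, [0.697, -0.318])]
glaze_jar [([110.0, 158.0], 0.57, [0.692, 0.348])]
```

View pics/a.png

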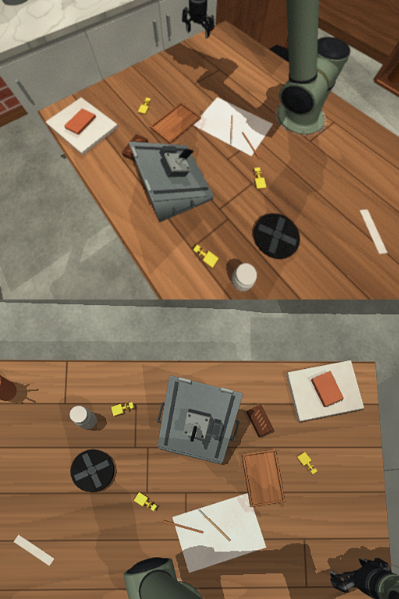

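The picture shows the chest at top (250,165), yawed about -15°. The black key stands in its lock at top (248,173) and scene (234,194). Three yellow look-alike keys lie on the table at top (151,141), (177,255) and (392,200). The tray is on the right at top (338,229) and the disc on the left. Next I look closer with the wrist camera from two places.

```bash
python3 - <<'E'
from h import *
fs={c:shot(c) for c in("scene","top")}
def pick(c,n,kind=tip_of,near=None):
    L=kind(c,n); return min(L,key=lambda d:np.hypot(*(np.array(d["centre"])-near))) if near is not None else L[0]
b=tri([ray(fs["scene"],pick("scene","key_bow",near=[234,194])["centre"]),ray(fs["top"],pick("top","key_bow",near=[248,173])["centre"])]); print("bow",b)
k=tri([ray(fs[c],pick(c,"keyhole")["centre"]) for c in fs]); print("keyhole",k)
print("keeper",tri([ray(fs[c],pick(c,"keeper")["centre"]) for c in fs]))
print("tray",tri([ray(fs[c],pick(c,"tray")["centre"]) for c in fs]))
m=pick("top","tray",silhouettes)["mask"].astype(np.uint8)
c=cv2.boxPoints(cv2.minAreaRect(cv2.findNonZero(m)))
print("tray corners",[onz(ray(fs["top"],p),.02).round(3)[:2].tolist() for p in c])
m=pick("top","chest",silhouettes)["mask"].astype(np.uint8); print(cv2.minAreaRect(cv2.findNonZero(m)))
psi=np.radians(-14.5)
Rk=R.from_euler("z",psi)*R.from_euler("y",-np.radians(35)); z=Rk.as_matrix()[:,2]; print("z",z)
for s in (1,-1):   # tool z=-z, tool y=±key y
    M=np.column_stack([-s*Rk.as_matrix()[:,0]*-1,-s*Rk.as_matrix()[:,1],-z]); M[:,0]=np.cross(M[:,1],M[:,2])
    for a in (0,-1.4):
        rv=(R.from_rotvec(a*z)*R.from_matrix(M)).as_rotvec()
        for h in (.0,.15):
            print(s,a,h,None if (q:=ik(b[0]+z*(h-.019),rv)) is None else np.round(q,2))
E
```

```text
bow (array([ 0.61167493, -0.07516343,  0.18434545]), [0.0060609085622708786, 0.006060908562270818])
keyhole (array([ 0.6450988 , -0.07660322,  0.14965171]), [7.296822644894173e-05, 7.296822644899496e-05])
keeper (array([ 0.6479411 , -0.13761374,  0.1336441 ]), [0.0036024842967794673, 0.003602484296779522])
tray (array([ 0.48064814, -0.32817091, -0.00823362]), [0.008384806241085124, 0.008384806241084976])Traceback (most recent call last):
  File "<stdin>", line 9, in <module>
  File "<stdin>", line 4, in pick
IndexError: list index out of range
```

```bash
cat >> h.py <<'E'
def rk(psi): return R.from_euler("z",psi)*R.from_euler("y",-np.radians(35))
def tool(Rk,s,a=0):
    K=Rk.as_matrix(); y=-s*K[:,1]; z=-K[:,2]
    return (R.from_rotvec(a*K[:,2])*R.from_matrix(np.column_stack([np.cross(y,z),y,z]))).as_rotvec()
E
python3 - <<'E'
from h import *
f=shot("top")
for n in("tray","chest","keeper"):
    for d in silhouettes("top",n)[:1]:
        c=cv2.boxPoints(cv2.minAreaRect(cv2.findNonZero(d["mask"].astype(np.uint8))))
        print(n,d["score"],[onz(ray(f,p),.02).round(3)[:2].tolist() for p in c])
b=np.array([.612,-.075,.184])
Rk=rk(np.radians(-14.5)); z=Rk.as_matrix()[:,2]; print("z",z)
for s in (1,-1):
    for a in (0,-1.4):
        for h in (.0,.15):
            q=ik(b+z*(h-.019),tool(Rk,s,a)); print(s,a,h,None if q is None else np.round(q,2))
E
```

```text
tray 0.9 [[0.568, -0.247], [0.589, -0.38], [0.391, -0.404], [0.371, -0.273]]
chest 0.59 [[0.596, 0.096], [0.882, 0.031], [0.806, -0.271], [0.523, -0.197]]
keeper 0.88 [[0.648, -0.021], [0.749, -0.047], [0.714, -0.178], [0.614, -0.15]]
z [-0.55530667  0.14361207  0.81915204]
1 0 0.0 [-0.24  0.2  -0.78 -0.02 -0.01 -3.13]
1 0 0.15 [-0.23 -0.13 -0.76  0.34 -0.01 -3.13]
1 -1.4 0.0 [-0.24  0.2  -0.78 -0.02 -0.01 -1.73]
1 -1.4 0.15 [-0.23 -0.13 -0.76  0.34 -0.01 -1.73]
-1 0 0.0 [-0.24  0.2  -0.78 -0.02 -0.01  0.01]
-1 0 0.15 [-0.23 -0.13 -0.76  0.34 -0.01  0.02]
-1 -1.4 0.0 [-0.24  0.2  -0.78 -0.02 -0.01  1.41]
-1 -1.4 0.15 [-0.23 -0.13 -0.76  0.34 -0.01  1.42]
```

```bash
python3 - <<'E'
from h import *
b=np.array([.612,-.075,.184]); Rk=rk(np.radians(-13.5)); K=Rk.as_matrix(); z=K[:,2]; rv=tool(Rk,-1)
obs={n:[] for n in("key_bow","keyhole","keeper","key_tip")}
for i,(dx,dy) in enumerate([(0,0),(-.05,.06),(-.05,-.06),(-.09,0)]):
    P=b+z*.12+K[:,0]*dx+K[:,1]*dy
    try: movep(P.tolist(),rv.tolist())
    except MotionError as e: print(e); continue
    sleep(.2)
    f=shot("wrist"); cv2.imwrite(f"pics/w{i}.png",f["img"][:,:,::-1]); np.savez(f"w{i}.npz",T=f["T"],fx=f["fx"],fy=f["fy"],cx=f["cx"],cy=f["cy"])
    if i==0: print(np.round(f["T_tool_cam"],3).tolist())
    for n in obs:
        L=tip_of("wrist",n); print(i,n,[(np.round(d["centre"],1).tolist(),round(d["score"],2)) for d in L[:3]])
        if L: obs[n].append(ray(f,L[0]["centre"]))
for n in obs:
    if len(obs[n])>1: print(n,tri(obs[n]))
cv2.imwrite("pics/w.png",cv2.resize(np.vstack([np.hstack([cv2.imread(f"pics/w{i}.png") for i in (0,1)]),np.hstack([cv2.imread(f"pics/w{i}.png") for i in (2,3)])]),None,fx=.78,fy=.78))
print(get_state()["clock"])
E
```

```text
[[-0.0, -0.96, -0.281, 0.071], [1.0, 0.0, -0.001, 0.0], [0.001, -0.281, 0.96, -0.143], [0.0, 0.0, 0.0, 1.0]]
0 key_bow [([266.5, 193.6], 0.83), ([486.7, 119.4], 0.76)]
0 keyhole [([264.4, 188.2], 0.61), ([4.6, 16.7], 0.57)]
0 keeper [([205.6, 183.7], 0.92)]
0 key_tip [([439.8, 138.2], 0.85), ([262.4, 186.0], 0.76), ([266.9, 192.5], 0.54)]
1 key_bow [([204.7, 242.4], 0.86), ([438.1, 150.6], 0.63)]
1 keyhole [([208.9, 232.7], 0.69)]
1 keeper [([157.0, 222.6], 0.89), ([89.9, 185.2], 0.32)]
1 key_tip [([209.2, 227.0], 0.92)]
2 key_bow [([329.5, 245.7], 0.81)]
2 keyhole [([317.5, 236.5], 0.62)]
2 keeper [([257.3, 225.3], 0.78)]
2 key_tip [([310.5, 229.3], 0.91), ([469.5, 174.5], 0.85)]
3 key_bow [([265.6, 281.0], 0.89), ([474.3, 181.6], 0.66)]
3 keyhole [([263.4, 266.2], 0.62)]
3 keeper [([208.6, 253.5], 0.82), ([263.6, 265.5], 0.53)]
3 key_tip [([259.3, 258.1], 0.6), ([428.6, 194.6], 0.57)]
key_bow (array([ 0.61788881, -0.0655474 ,  0.18850385]), [0.0010326500944964052, 0.0014901672703849476, 0.000976658947581059, 0.001143617184220868])
keyhole (array([ 0.6452943 , -0.07392316,  0.15997957]), [0.001508620864279732, 0.0009133390477465852, 0.001923401106823873, 0.00044301312080653217])
keeper (array([ 0.64955602, -0.14231273,  0.13421227]), [0.0002940090189806954, 0.0006547092394127702, 0.0009707642479547256, 0.0008369512716202348])
key_tip (array([ 0.46805943, -0.02583212,  0.26803778]), [0.04477601737124874, 0.027765096558911864, 0.051231442287835265, 0.026304711342354466])
6.925
```

View pics/w.png

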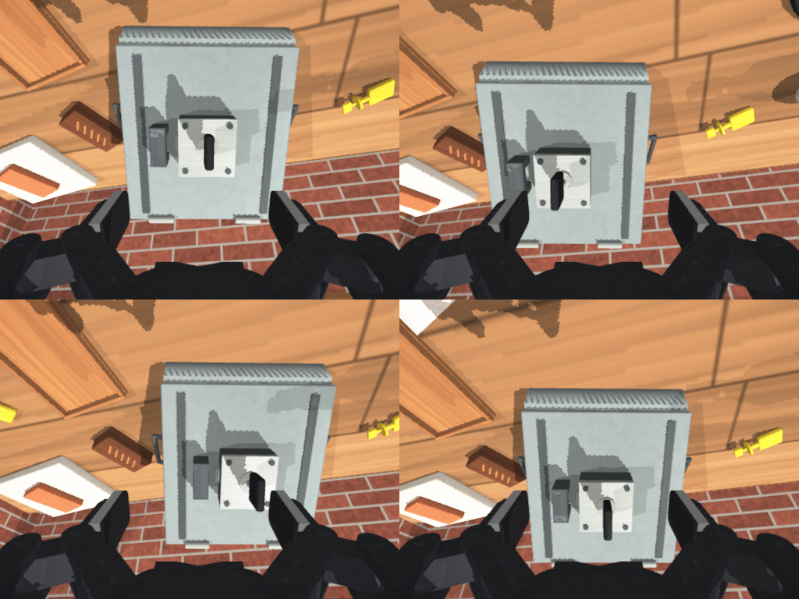

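The key standing in the lock is black: w0 crop (209,150), native about (267,193). The yellow keys at native (487,119) and at the left edge of w2 are the look-alikes. The next crop confirms this and gives the yaw.

```bash
python3 - <<'E'
import cv2,numpy as np
a=cv2.imread("pics/w0.png")[140:240,215:315]; b=cv2.imread("pics/w3.png")[205:305,215:315]
cv2.imwrite("pics/c.png",cv2.resize(np.hstack([a,b]),None,fx=4,fy=4,interpolation=cv2.INTER_CUBIC))
E
```

```text
(no output)
```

View pics/c.png

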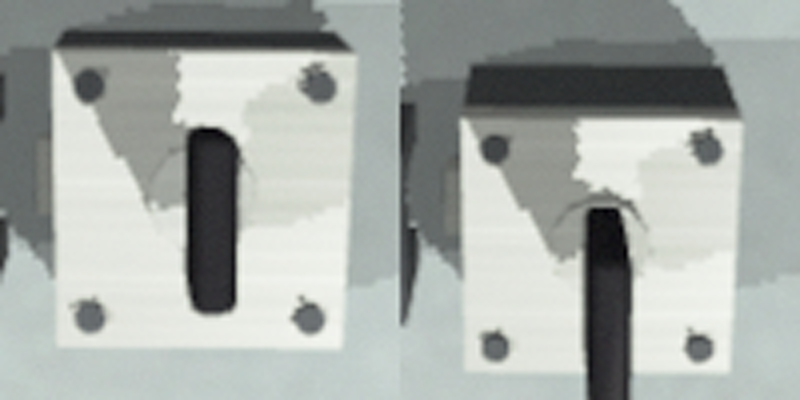

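The crop shows the black upright bow at native (268,195), standing on the pale lock plate with four screws and casting a shadow on it. This is the key meant. I fit the lock pose from the plate corners in both views.

```bash
python3 - <<'E'
from h import *
from scipy.optimize import least_squares
C=np.array([[-.04,-.038,0],[-.04,.038,0],[.04,.038,0],[.04,-.038,0]])
px={0:np.array([[55,50],[356,54],[342,347],[58,348]])/4+[215,140],3:np.array([[62,118],[342,119],[332,372],[66,371]])/4+[215,205]}
F={i:dict(np.load(f"w{i}.npz")) for i in range(4)}
def res(p,ids): return np.concatenate([[proj(F[i],p[:3]+rk(p[3]).apply(c))-u for c,u in zip(C,px[i])] for i in ids]).ravel()
for ids in ([0],[3],[0,3]):
    r=least_squares(res,[.645,-.074,.16,-.23],args=(ids,)); print(ids,r.x.round(4),np.degrees(r.x[3]),np.abs(r.fun).max())
p=r.x; Rk=rk(p[3])
for v in ([.61789,-.06555,.1885],[.64956,-.1423,.1342]): print("local",Rk.inv().apply(np.array(v)-p[:3]).round(4))
for i,u in ((0,[266.5,193.6]),(1,[204.7,242.4]),(2,[329.5,245.7]),(3,[265.6,281])): print(proj(F[i],p[:3]+Rk.apply([0,0,.041])).round(1),u)
# bow long axis direction in w0: top end (212,127)-(212,314) crop, at z=.062
o=[]
for u in ([212,130],[212,312]):
    oo,d=ray(F[0],np.array(u)/4+[215,140]); L=Rk.inv(); a,e=L.apply(oo-p[:3]),L.apply(d); o.append(a+e*(.062-a[2])/e[2])
print(np.round(o,4))
np.save("lock.npy",p)
E
```

```text
[0] [ 0.65   -0.0735  0.1584 -0.2467] -14.134441044335455 0.3763756170131387
[3] [ 0.6493 -0.0733  0.1595 -0.2391] -13.701622886308321 0.4844488696798521
[0, 3] [ 0.6491 -0.0733  0.1594 -0.2436] -13.958958973642433 0.6684332221925047
local [-0.0097 -0.      0.0423]
local [-0.0005 -0.0669 -0.0304]
[267.4 203.7] [266.5, 193.6]
[204.  251.8] [204.7, 242.4]
[327.5 253.7] [329.5, 245.7]
[266.5 288.4] [265.6, 281]
[[-0.0334 -0.001   0.062 ]
 [ 0.0059 -0.0003  0.062 ]]
```

```bash
python3 - <<'E'
from h import *
from scipy.optimize import least_squares
C=np.array([[-.04,-.038,0],[-.04,.038,0],[.04,.038,0],[.04,-.038,0]])
px={0:np.array([[55,50],[356,54],[342,347],[58,348]])/4+[215,140],3:np.array([[62,118],[342,119],[332,372],[66,371]])/4+[215,205]}
F={i:dict(np.load(f"w{i}.npz")) for i in range(4)}
r3=lambda p:R.from_euler("z",p[3])*R.from_euler("y",p[4])*R.from_euler("x",p[5])
def res(p,ids): return np.concatenate([[proj(F[i],p[:3]+r3(p).apply(c))-u for c,u in zip(C,px[i])] for i in ids]).ravel()
for ids in ([0],[3],[0,3]):
    r=least_squares(res,[.645,-.074,.16,-.23,-.61,0],args=(ids,)); print(ids,r.x[:3].round(4),np.degrees(r.x[3:]).round(1),np.abs(r.fun).max())
p=np.append(np.load("lock.npy"),[-np.radians(35),0])
def key(k,v): # k: x offset, tilt ; v in keyhole-frame key coordinates
    return p[:3]+r3(p).apply(np.array([k[0],0,0])+R.from_euler("y",k[1]).apply(v))
obs=[(0,[.019,0,.062],312/4+140),(3,[-.019,0,.02],207/4+205),(3,[-.019,0,.062],262/4+205)]
def rk2(k): return [proj(F[i],key(k,np.array(v)))[1]-u for i,v,u in obs]
for k0 in (0,):
    s=least_squares(rk2,[0,0]); print("key x0",s.x[0],"tilt",np.degrees(s.x[1]),s.fun)
for t in (0,-.1,-.2):
    s=least_squares(lambda k:rk2([k[0],t]),[0]); print(t,s.x,s.fun)
for i in (0,3): print(i,[proj(F[i],key([x0,0],np.array([-.014,0,h]))).round(1)[1].item() for x0 in(0,-.01) for h in(0,.01)], "obs arc w3",193/4+205)
E
```

```text
[0] [ 0.6501 -0.0734  0.1584] [-14.3 -35.4  -1. ] 0.3845614548188223
[3] [ 0.6483 -0.0731  0.16  ] [-13.6 -34.2   0.3] 0.38890926696996075
[0, 3] [ 0.6489 -0.0732  0.1596] [-14.  -34.4  -0.1] 0.6887952593664295
key x0 0.0007629085623215826 tilt -11.992033363784977 [ 1.73132067 -0.60193944 -1.45210554]
0 [-0.01097374] [ 2.34678097 -5.56399106  2.33871182]
-0.1 [-0.00546139] [ 2.17394356 -3.30581999  0.47113467]
-0.2 [0.00022689] [ 1.77917142 -0.84050308 -1.29416882]
0 [178.3, 180.6, 168.7, 170.7] obs arc w3 253.25
3 [255.9, 260.3, 247.7, 251.9] obs arc w3 253.25
```

```bash
python3 - <<'E'
import cv2,numpy as np
a=cv2.imread("pics/w1.png")[195:295,165:265]; b=cv2.imread("pics/w2.png")[195:295,265:365]
cv2.imwrite("pics/c2.png",cv2.resize(np.hstack([a,b]),None,fx=4,fy=4,interpolation=cv2.INTER_CUBIC))
E
```

```text
(no output)
```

View pics/c2.png

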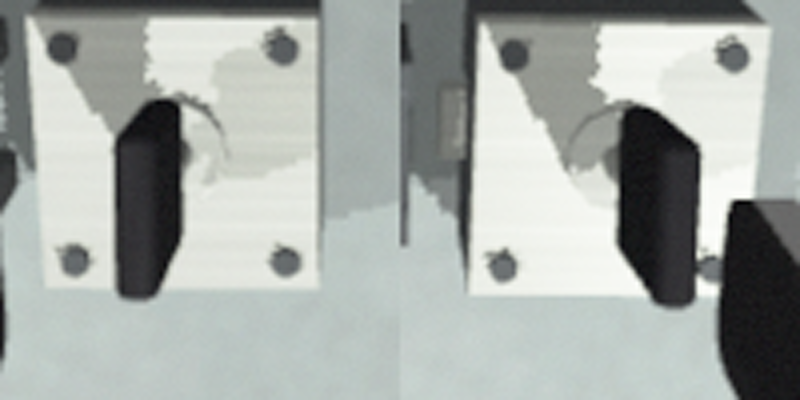

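The crops of w1 and w2 show the bow from both sides, with its outline corners at (180,103)–(158,296) and (624,105)–(695,303), and the shoulder disc under it. I fit the key's full pose from these.

```bash
python3 - <<'E'
from h import *
from scipy.optimize import least_squares
F={i:dict(np.load(f"w{i}.npz")) for i in range(4)}
p=np.load("lock.npy"); Rk=rk(p[3])
a,b,l,t=.019,.005,-.021,.021
O=[(1,(-a,b,l),(180,103)),(1,(a,b,l),(181,237)),(1,(a,b,t),(158,296)),(1,(a,-b,t),(119,296)),(1,(-a,-b,t),(117,140)),
(2,(-a,-b,l),(224,105)),(2,(a,-b,l),(218,243)),(2,(a,b,t),(295,303)),(2,(a,-b,t),(255,300)),(2,(-a,b,t),(298,148)),
(0,(a,-b,t),(188,312)),(0,(a,b,t),(236,312))]
off={1:(165,195),2:(265,195),0:(215,140)}
def res(k): return np.concatenate([proj(F[i],p[:3]+Rk.apply(k[:3]+R.from_rotvec(k[3:]).apply(v)))-np.array(u)/4-off[i] for i,v,u in O])
s=least_squares(res,[0,0,.041,0,0,0],loss="soft_l1"); k=s.x
print("bow in lock frame",k[:3].round(4),"rotvec deg",np.degrees(k[3:]).round(1)); print(res(k).reshape(-1,2).round(1).tolist())
print("axis at z=0:",(k[:3]+R.from_rotvec(k[3:]).apply([0,0,-.041])).round(4))
print("bow world",p[:3]+Rk.apply(k[:3]))
for name,u,uu in(("shank",(212.5,233),(317.5,235)),): 
    x,e=tri([ray(F[1],u),ray(F[2],uu)]); print(name,Rk.inv().apply(x-p[:3]).round(4),e)
np.save("key.npy",k)
E
```

```text
bow in lock frame [-0.0099 -0.      0.0405] rotvec deg [  0.4 -10.   -0.1]
[[1.9, -2.6], [2.0, 0.5], [0.9, 0.4], [-0.6, 0.3], [-0.8, -2.8], [-2.1, -1.4], [-1.8, 0.7], [-0.0, 0.7], [-1.3, 1.4], [1.0, -2.6], [0.3, 0.2], [0.2, 0.3]]
axis at z=0: [-0.0028  0.0003  0.0001]
bow world [ 0.61871354 -0.0657296   0.18685235]
shank [ 0.0036  0.0012 -0.011 ] [0.00015732924239734438, 0.00015732924239747926]
```

```bash
cat >> h.py <<'E'
lock=np.load("lock.npy"); RK=rk(lock[3]); PIV=np.array([-.002,0,0])
# tool pose with key axis tilted t (about lock y) and turned a (about lock z), grasp point g along key axis from PIV, off=lock-frame shift
def pose(t,a,g,off=(0,0,0)):
    Q=R.from_euler("z",a)*R.from_euler("y",t)
    pos=lock[:3]+RK.apply(PIV+np.array(off)+Q.apply([0,0,g-.019]))
    return pos.tolist(),tool(RK*Q,-1).tolist()
def rep(msg=""):
    s=get_state(); print(msg,"t",round(s["clock"],2),"F",RK.inv().apply(s["contact_force"]).round(1),"M",RK.inv().apply(s["wrist_torque"]).round(2),"gap",round(s["finger_gap"],3),"grip",np.round(s["grasp_force"],1)); return s
E
python3 - <<'E'
from h import *
t=-np.radians(9.5)
movep(*pose(t,0,.14)); rep("pre")
P,r=pose(t,0,.043); print(move_l(P,.08,rot=r,until_force=15)); rep("at")
grab(50); sleep(.3); rep("grip")
f=shot("wrist"); save(f,"g.png",(100,100,420,340),2)
E
```

```text
pre t 7.38 F [-0.8  0.6  0.4] M [-0.03  0.75  0.  ] gap 1.002 grip 0.0
False
at t 8.74 F [ 0.6 -0.1  0.2] M [-0.01  0.7  -0.02] gap 1.0 grip 0.0
grip t 9.72 F [0.2 0.3 3.3] M [0.05 0.65 0.07] gap 0.109 grip 50.9
```

View pics/g.png

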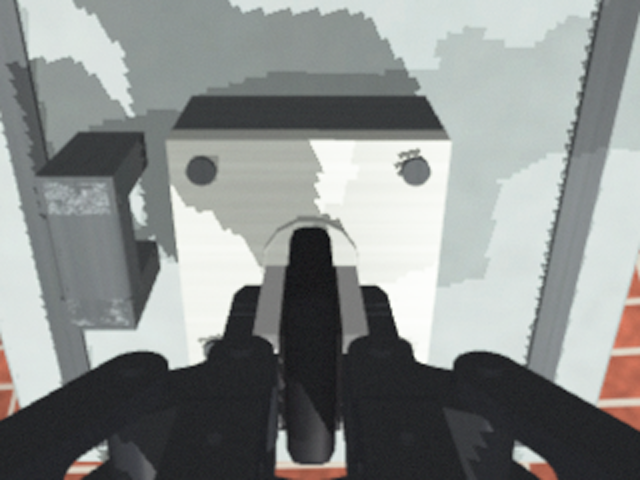

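The bow sits centred between the pads at (310,340), and the gap of 9.3 mm matches the 10 mm thickness. Next I straighten the key gently and watch the forces.

```bash
python3 - <<'E'
from h import *
for d in (-7,-4.5,-2,0):
    P,r=pose(np.radians(d),0,.043); h=move_l(P,.03,rot=r,until_force=20); s=rep(d)
    if h: break
E
```

```text
-7 t 10.02 F [-0.   0.4 -0.4] M [ 0.03  0.66 -0.1 ] gap 0.108 grip 50.7
-4.5 t 10.27 F [ 0.1 -0.1  0.8] M [-0.05  0.53 -0.04] gap 0.11 grip 50.7
-2 t 10.52 F [-0.2 -0.1 -0.8] M [-0.02  0.44 -0.05] gap 0.111 grip 50.6
0 t 10.77 F [ 0.4 -0.3 -0.4] M [-0.05  0.38  0.06] gap 0.109 grip 50.5
```

```bash
python3 - <<'E'
from h import *
for a in np.arange(.1,1.21,.1):
    P,r=pose(0,-a,.043); h=move_l(P,.03,rot=r,until_force=25); s=rep(round(a,2))
    if h: break
E
```

```text
0.1 t 11.02 F [-0.7 -1.  -2.5] M [-0.26  0.52  0.02] gap 0.11 grip 50.4
0.2 t 11.27 F [-0.9 -0.7 -2.5] M [-0.39  0.63 -0.  ] gap 0.109 grip 50.3
0.3 t 11.52 F [-0.9 -1.5 -3.7] M [-0.41  0.69 -0.06] gap 0.111 grip 50.1
0.4 t 11.77 F [-1.5 -1.4 -5.3] M [-0.41  0.75  0.01] gap 0.112 grip 49.9
0.5 t 12.02 F [-1.  -1.4 -7. ] M [-0.41  0.75  0.  ] gap 0.112 grip 49.6
0.6 t 12.27 F [-1.  -2.4 -9.3] M [-0.3   0.76  0.  ] gap 0.108 grip 49.4
0.7 t 12.52 F [-1.5 -1.4 -9.8] M [-0.3   0.79 -0.03] gap 0.114 grip 49.2
0.8 t 12.77 F [ -1.3  -1.8 -10. ] M [-0.35  0.75  0.06] gap 0.11 grip 49.1
0.9 t 13.02 F [ -0.4  -1.1 -10.2] M [-0.22  0.73  0.01] gap 0.11 grip 49.1
1.0 t 13.27 F [ -0.5  -0.6 -11.1] M [-0.17  0.67  0.02] gap 0.11 grip 49.0
1.1 t 13.52 F [ -0.1  -0.4 -11.9] M [-0.18  0.59 -0.05] gap 0.109 grip 49.0
1.2 t 13.77 F [ -0.2  -1.4 -12.4] M [-0.19  0.61  0.  ] gap 0.112 grip 49.0
```

```bash
python3 - <<'E'
from h import *
for a in (1.25,1.3,1.35,1.4,1.45):
    P,r=pose(0,-a,.042); h=move_l(P,.03,rot=r,until_force=25); s=rep(round(a,2))
    if h: break
sleep(.2)
f=shot("wrist"); save(f,"turn.png",None,1.5)
E
```

```text
1.25 t 14.02 F [-0.  -1.6 -2.2] M [-0.13  0.91  0.02] gap 0.112 grip 50.4
1.3 t 14.27 F [-2.   0.  -1.4] M [-0.04  0.93  0.06] gap 0.11 grip 50.5
1.35 t 14.52 F [-1.5  0.1  0.2] M [-0.02  0.91 -0.01] gap 0.116 grip 50.7
1.4 t 14.77 F [-1.2  1.2  1.4] M [0.13 0.9  0.06] gap 0.112 grip 50.9
1.45 t 15.02 F [-1.5  1.9  2.7] M [0.2  1.01 0.53] gap 0.113 grip 51.5
```

View pics/turn.png

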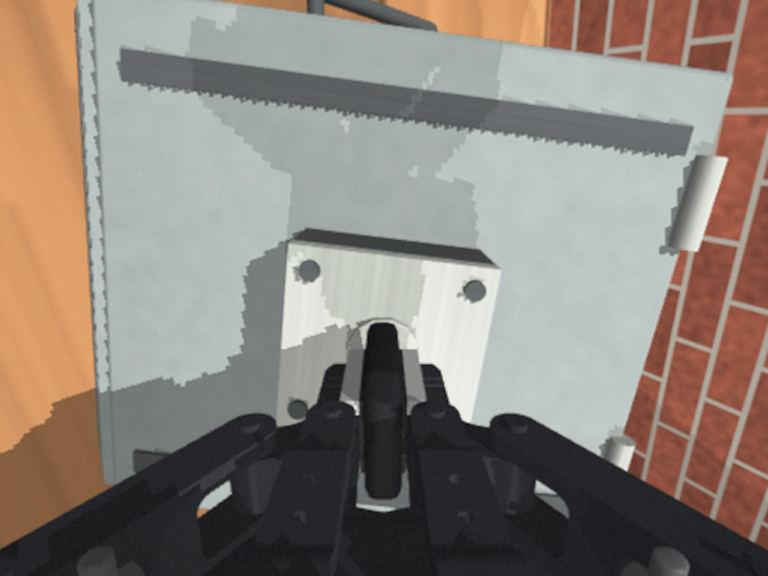

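The torque jump to 0.53 N m at 1.45 rad is the hard stop. I hold it briefly, then turn back and look at Mz.

```bash
python3 - <<'E'
from h import *
P,r=pose(0,-1.47,.042); move_l(P,.03,rot=r); sleep(.2); rep("stop")
for a in np.arange(1.3,-.01,-.13):
    P,r=pose(0,-a,.042); move_l(P,.03,rot=r,until_force=30); 
    if a<.5: rep(round(a,2))
P,r=pose(0,.02,.042);move_l(P,.03,rot=r,until_force=30);sleep(.2); s=rep("back")
np.save("q.npy",s["q"])
E
```

```text
stop t 15.72 F [-2.5  1.9  6.1] M [0.41 0.98 0.76] gap 0.113 grip 52.9
0.39 t 18.02 F [-1.7 -1.7 -0.4] M [-0.34  0.84  0.03] gap 0.11 grip 50.7
0.26 t 18.3 F [-0.8 -1.6 -0.2] M [-0.48  0.89 -0.  ] gap 0.108 grip 50.7
0.13 t 18.58 F [-1.  -1.  -1.2] M [-0.56  0.99 -0.08] gap 0.111 grip 50.8
-0.0 t 18.87 F [-1.8 -2.6 -0.5] M [-0.71  1.02 -0.02] gap 0.107 grip 50.8
back t 19.32 F [-2.2 -4.   0.4] M [-0.93  1.11 -0.08] gap 0.108 grip 50.7
```

```bash
python3 - <<'E'
from h import *
P,r=pose(0,0,.042); move_l(P,.03,rot=r); rep("a0")
for g in (.045,.048,.053,.060,.068,.072):
    P,r=pose(0,0,g); h=move_l(P,.03,rot=r,until_force=30); rep(g)
    if h: break
E
```

```text
a0 t 19.57 F [-3.6 -4.7  0.8] M [-0.87  1.21 -0.09] gap 0.111 grip 50.7
0.045 t 19.82 F [-1.6 -3.6  0.7] M [-0.82  1.03 -0.02] gap 0.115 grip 50.7
0.048 t 20.07 F [-1.3 -3.5  2. ] M [-0.86  0.92 -0.05] gap 0.11 grip 50.8
0.053 t 20.38 F [ 0.2 -3.2  0.9] M [-0.7   0.69 -0.  ] gap 0.109 grip 50.9
0.06 t 20.77 F [-0.1 -0.1 -1. ] M [ 0.    0.64 -0.01] gap 0.108 grip 50.7
0.068 t 21.18 F [-0.2 -0.4 -1.1] M [0.03 0.68 0.1 ] gap 0.113 grip 50.7
0.072 t 21.47 F [-1.8  0.5  0.7] M [-0.05  0.59 -0.04] gap 0.113 grip 50.7
```

```bash
python3 - <<'E'
from h import *
P,r=pose(0,0,.15); move_l(P,.1,rot=r,until_force=30); rep("out")
f=shot("wrist"); save(f,"out.png",None,1.5)
c=np.array([.480,-.327,0])
def tp(phi,th,bow):  # tool pose: heading phi, pointing down by th, y level, grasp point at bow
    z=np.array([np.cos(phi)*np.cos(th),np.sin(phi)*np.cos(th),-np.sin(th)]); 
    y=np.array([-np.sin(phi),np.cos(phi),0])
    return (bow+z*.019).tolist(),z,[R.from_matrix(np.column_stack([np.cross(s*y,z),s*y,z])).as_rotvec().tolist() for s in(1,-1)]
for ph in (-60,-35,-15,7.5,20):
    for th in (25,35,45,55):
        ph_,t=np.radians([ph,th]); z=tp(ph_,t,c)[1]
        bow=c+[0,0,.01]-z*.065; bow[:2]=c[:2]-z[:2]*.0325
        pos,_,rs=tp(ph_,t,bow)
        out=[]
        for rv in rs:
            for h in(0,.15):
                q=ik((np.array(pos)+[0,0,h]).tolist(),rv); out.append(None if q is None else np.round(q,2).tolist())
        print(ph,th,out)
E
```

```text
out t 22.4 F [-0.8  0.  -0.5] M [ 0.04  0.66 -0.  ] gap 0.11 grip 50.7
-60 25 [[-0.44, 1.04, -1.25, -1.77, -0.54, 0.28], [-0.44, 0.43, -1.26, -1.18, -0.54, 0.28], [-0.44, 1.04, -1.25, -1.77, -0.54, -2.86], [-0.44, 0.43, -1.26, -1.18, -0.54, -2.86]]
-60 35 [[-0.49, 0.74, -1.2, -1.26, -0.45, 0.35], [-0.49, 0.2, -1.13, -0.64, -0.45, 0.35], [-0.49, 0.74, -1.2, -1.26, -0.45, -2.8], [-0.49, 0.2, -1.13, -0.64, -0.45, -2.8]]
-60 45 [[-0.54, 0.53, -1.1, -0.77, -0.35, 0.38], [-0.54, 0.11, -0.97, -0.22, -0.35, 0.38], [-0.54, 0.53, -1.1, -0.77, -0.35, -2.76], [-0.54, 0.11, -0.97, -0.22, -0.35, -2.76]]
-60 55 [[-0.59, 0.42, -0.96, -0.36, -0.26, 0.39], [-0.59, 0.1, -0.8, 0.11, -0.26, 0.39], [-0.59, 0.42, -0.96, -0.36, -0.26, -2.75], [-0.59, 0.1, -0.8, 0.11, -0.26, -2.75]]
-35 25 [None, None, None, None]
-35 35 [None, [-0.82, 0.16, -1.25, -0.78, 0.17, -0.12], None, [-0.82, 0.16, -1.25, -0.78, 0.17, 3.02]]
-35 45 [[-0.8, 0.53, -1.2, -0.94, 0.13, -0.13], [-0.8, 0.05, -1.06, -0.31, 0.13, -0.13], [-0.8, 0.53, -1.2, -0.94, 0.13, 3.01], [-0.8, 0.05, -1.06, -0.31, 0.13, 3.01]]
-35 55 [[-0.78, 0.4, -1.03, 
[... 1465 characters left out ...]
1.02, 0.2, -0.63, 0.47, 0.55, 2.07]]
20 25 [[-1.27, 0.79, -0.67, 0.21, 1.13, -1.68], [-1.27, 0.5, -0.63, 0.54, 1.13, -1.68], [-1.27, 0.79, -0.67, 0.21, 1.13, 1.46], [-1.27, 0.5, -0.63, 0.54, 1.13, 1.46]]
20 35 [[-1.21, 0.67, -0.69, 0.19, 0.96, -1.55], [-1.21, 0.4, -0.61, 0.55, 0.96, -1.55], [-1.21, 0.67, -0.69, 0.19, 0.96, 1.59], [-1.21, 0.4, -0.61, 0.55, 0.96, 1.59]]
20 45 [[-1.13, 0.58, -0.68, 0.22, 0.78, -1.45], [-1.13, 0.33, -0.56, 0.6, 0.78, -1.45], [-1.13, 0.58, -0.68, 0.22, 0.78, 1.69], [-1.13, 0.33, -0.56, 0.6, 0.78, 1.69]]
20 55 [[-1.05, 0.52, -0.64, 0.29, 0.6, -1.36], [-1.05, 0.29, -0.5, 0.67, 0.6, -1.36], [-1.05, 0.52, -0.64, 0.29, 0.6, 1.78], [-1.05, 0.29, -0.5, 0.67, 0.6, 1.78]]
```

View pics/out.png

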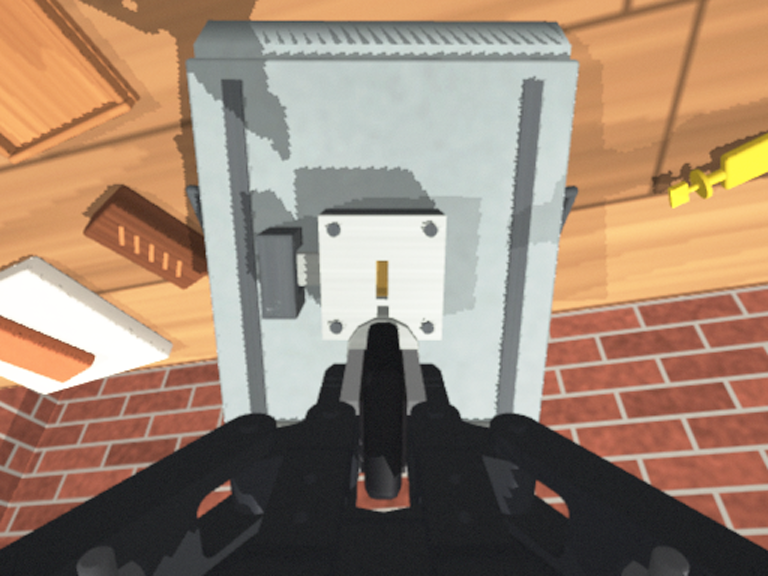

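The bolt is in the keeper at (308,268), the slot at (382,280) is empty and at its starting angle, and the bow sits square in the fingers. I carry the key to the tray with the tool tilted along the tray's length, and touch down tip first.

```bash
cat >> h.py <<'E'
TC=np.array([.480,-.327,0]); PH=np.radians(7.5)
def tp(th,tip):  # key tip position -> tool pose, pointing along the tray and down by th
    z=np.array([np.cos(PH)*np.cos(th),np.sin(PH)*np.cos(th),-np.sin(th)]); y=-np.array([-np.sin(PH),np.cos(PH),0])
    return (tip-z*(.066-.019)).tolist(),R.from_matrix(np.column_stack([np.cross(y,z),y,z])).as_rotvec().tolist()
E
python3 - <<'E'
from h import *
s=get_state(); move_l((np.array(s["position"])+[-.04,0,.07]).tolist(),.15)
th=np.radians(40); tip=TC+[.03*np.cos(PH),.03*np.sin(PH),0]
movep(*tp(th,tip+[0,0,.15])); rep("above")
P,_=tp(th,tip+[0,0,.03]); move_l(P,.1,until_force=15); sleep(.2); rep("near")
f=shot("scene"); 
for n in("key_tip","key_bow","tray"): print(n,[(np.round(d["centre"]).tolist(),round(d["score"],2)) for d in tip_of("scene",n)][:4])
z=tp(th,tip+[0,0,.03])
print("expect tip",proj(f,tip+[0,0,.03]),"tray",proj(f,TC))
cv2.imwrite("pics/tr.png",cv2.resize(f["img"][80:230,140:340,::-1],None,fx=4,fy=4,interpolation=cv2.INTER_CUBIC))
E
```

```text
above t 24.88 F [-0.2  1.5  0.7] M [-0.23  0.76  0.15] gap 0.109 grip 50.7
near t 26.43 F [-0.5 -0.3 -0.6] M [-0.27  0.82  0.19] gap 0.111 grip 50.7
key_tip [([192.0, 129.0], 0.71), ([245.0, 316.0], 0.6), ([215.0, 156.0], 0.55), ([328.0, 215.0], 0.5)]
key_bow [([183.0, 137.0], 0.72), ([333.0, 234.0], 0.62), ([267.0, 331.0], 0.55), ([228.0, 139.0], 0.51)]
tray [([230.0, 155.0], 0.72)]
expect tip [218.70521645 157.2291968 ] tray [225.43765842 157.87074061]
```

View pics/tr.png

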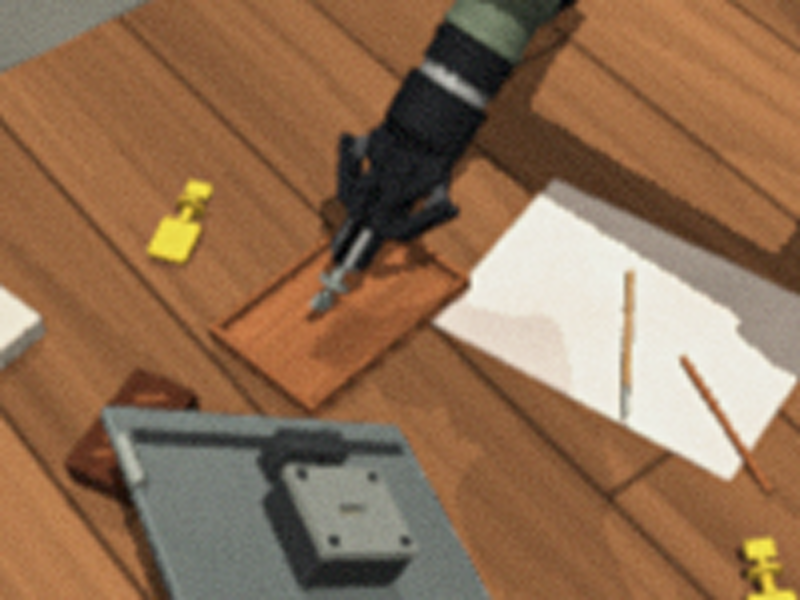

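The key tip is at native (219,156), where the calibration predicts it, over the inside of the tray. I lower it to contact.

```bash
python3 - <<'E'
from h import *
th=np.radians(40); tip=TC+[.03*np.cos(PH),.03*np.sin(PH),0]
P,_=tp(th,tip); h=move_l(P,.03,until_force=5); s=rep(h)
P0=np.array(s["position"]); z=R.from_rotvec(s["eef_rot"]).as_matrix()[:,2]; ti=P0+z*.047; print("tip",ti)
for d in (37,34,31):
    P,r=tp(np.radians(d),ti+[0,0,.001]); h=move_l(P,.04,rot=r,until_force=12); s=rep((d,h))
    if h: break
print("tcp",s["position"])
let_go(); sleep(.5); rep("open")
f=shot("scene"); cv2.imwrite("pics/rel.png",cv2.resize(f["img"][80:230,140:340,::-1],None,fx=4,fy=4,interpolation=cv2.INTER_CUBIC))
E
```

```text
True t 27.27 F [ 1.5 -0.7  3.7] M [-0.09  0.12  0.04] gap 0.109 grip 51.3
tip [ 0.5101719  -0.32303907  0.01268664]
(37, False) t 27.52 F [ 2.5 -0.8  0.7] M [-0.2   0.16  0.03] gap 0.112 grip 50.8
(34, False) t 27.77 F [ 2.6 -0.1  0.3] M [-0.26 -0.08 -0.06] gap 0.113 grip 50.8
(31, False) t 28.02 F [ 3.  -0.4  0.9] M [-0.31 -0.32 -0.18] gap 0.11 grip 50.8
tcp [ 0.47047135 -0.32857401  0.03814323]
open t 29.24 F [ 0.1 -0.3  1. ] M [-0.25  0.78  0.15] gap 1.003 grip 0.0
```

View pics/rel.png

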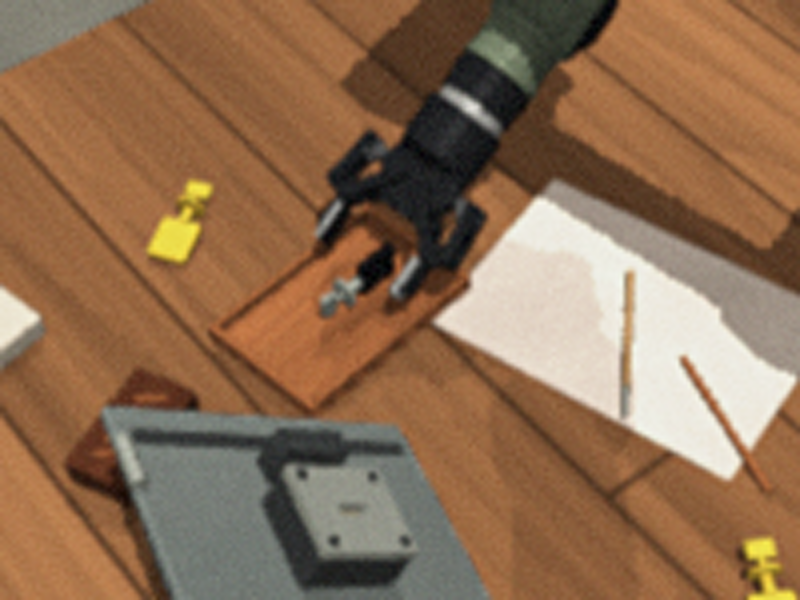

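The key rests in the tray, tip at crop (330,305) and bow at (378,262), clear of the open fingers. I retreat and measure it.

```bash
python3 - <<'E'
from h import *
s=get_state(); z=R.from_rotvec(s["eef_rot"]).as_matrix()[:,2]
move_l((np.array(s["position"])-z*.09+[0,0,.03]).tolist(),.1); s=get_state(); move_l((np.array(s["position"])+[-.03,0,.12]).tolist(),.15); sleep(.3); rep("away")
fs={c:shot(c) for c in("scene","top")}; cand={}
for n,near in(("key_bow",(.44,-.33,.02)),("key_tip",(.5,-.325,.015))):
    rs=[]
    for c in fs:
        L=tip_of(c,n); e=proj(fs[c],np.array(near))
        d=min(L,key=lambda d:np.hypot(*(np.array(d["centre"])-e))); print(n,c,np.round(d["centre"],1),"exp",e.round(1)); rs.append(ray(fs[c],d["centre"]))
    x,e=tri(rs); print(n,x.round(4),"err",np.round(e,4),"tray",R.from_euler("z",-PH).apply(x-TC).round(3))
A=cv2.resize(fs["scene"]["img"][110:200,180:280,::-1],None,fx=4,fy=4); B=cv2.resize(fs["top"]["img"][185:275,290:390,::-1],None,fx=4,fy=4)
cv2.imwrite("pics/fin.png",np.hstack([A,B]))
E
```

```text
away t 31.8 F [ 0.  -0.4 -0.5] M [-0.22  0.75  0.18] gap 1.001 grip 0.0
key_bow scene [232.2 145.3] exp [233.6 148.4]
key_bow top [342.1 245.4] exp [338.8 241.6]
key_bow [ 0.4318 -0.343   0.0177] err [0.004 0.004] tray [-0.05  -0.01   0.018]
key_tip scene [218.5 156. ] exp [220.9 158.3]
key_tip top [335.7 221.8] exp [336.  221.1]
key_tip [ 0.5016 -0.3259  0.0257] err [0.0061 0.0061] tray [ 0.022 -0.002  0.026]
```

View pics/fin.png

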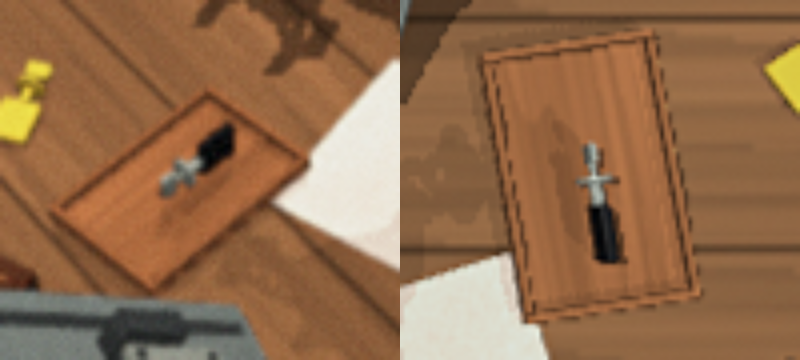

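The key lies still and wholly inside the tray, standing on the bow's edge. The geometry gives a bow centre about 26 mm up with the tip lower, under the 32 mm limit. The gripper is clear, so I hand in.

```bash
python3 -c "
from cell import *
print(sign_off())"
```

```text
the job is handed in; nothing more can be done
None
```

The bolt was thrown into the keeper, the key turned back, drawn out and laid at rest in the tray without touching the jar, disc or block; I handed the job in at about 32 s of the 56 s allowed, and the call gave no verdict.

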